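# Clamp a paraffin block in the sliding microtome

### The arm

A 6-joint arm with a two-finger parallel gripper is mounted at the origin on the work surface. World frame = base frame: x ahead of the robot, y to its left, z up, the work surface at z = 0. Lengths are in mm, angles in rad, forces in N, time in s.
With the tool pointing down it reaches from about 325 to 850 mm from the base axis. Payload 15.5 kg.
Tool frame: the origin (TCP) lies between the finger pads; the fingertips stand 25 mm ahead of it and the grasp point (between the pads) lies 6 mm ahead of it (ctrl.nose_length is the y of the fingertips in the tool frame, in mm); y points along the fingers, x is the direction in which the jaws open and shut, and the axes are right-handed (so a half turn about y gives the same grasp; the last joint's range is limited). The gripper opens to 91 mm and grips with 3 to 60 N. Pads are 32 mm wide; open, the fingers measure 118 mm over their backs; the gripper's body (76 mm by 178 mm) begins 60 mm behind the grasp point.
Start: joints at [-1.196, 0.494, 1.345, -0, 1.302, -0.096], TCP at [283.501, -557.004, 238.915] pointing down, gripper open.
Joint ranges: [-2.91, 2.91], [-0.82, 2.16], [0.22, 2.67], [-1.22, 4.37], [0.12, 2.79], [-3.08, 3.08]. Speed limits (rad/s): [1.89, 1.89, 2.57, 3.01, 3.01, 3.01].

### API

Orientations are given as a rotation vector (axis times angle).
In Python, from cell import ctrl, kin, viewer, finder, readout gives the robot as it stands. Calls block until the motion is done:
- ctrl.movep(position, orientation): joint-space move of the TCP to a pose.
- ctrl.move_straight(position, vel=150, attitude=None): straight line of the TCP; attitude=None keeps the orientation; vel is the mean speed in mm/s.
- ctrl.set_joints(angles): joint-space move.
- ctrl.grip(opening, strength=None): finger opening in mm; strength is the grip in N (None keeps the last); returns when the fingers have stopped.
- ctrl.dwell(seconds).
- kin.inverse_kinematics(position, orientation): joint angles nearest the present ones, or None.
- viewer.get_image(name): name is "scene" or "top"; returns a dict with "color" (384x512x3 uint8, red, green, blue), "fx", "fy", "cx", "cy" (pixels), "world_from_camera" (4x4, takes a point from camera to world coordinates). Camera axes: x right, y down, z forward; pixel columns grow to the right and rows downward; lengths in mm; the calibration is good to about 2 mm. A picture is of the moment at which its call begins. There is no depth.
A pose or a line that the arm cannot do raises ctrl.IKError and nothing moves.
- ctrl.close_job(): hands the job in, once; it reports no verdict.
Trained networks look in a picture, given as the dict that the camera call returned (one of the last four; its "shot" number tells which), for a name from the list of things; names that differ only in an ending like _2 or _b are one class to them, and where a whole thing is asked for, a point or a joint stands for the part that bears it (a point fixed in the world has none). Each returns a list of dicts, best first, with "p" (0 to 1); they miss things now and then, are a little off and sometimes report something else, mostly with a low value. They report only what shows in the picture. A call takes as long as a camera call. They do not tell look-alikes from the thing itself.
- finder.regions_of(name, picture): "pixels" (384x512 bool, what is visible of it) and "point" ([column, row] as shares, 0 to 1, of the picture: columns of its width, rows of its height, amid what is visible of it).
- finder.tip_of(name, picture): "point" ([column, row] as shares, 0 to 1, of the picture: columns of its width, rows of its height: a listed point, or the origin of a listed thing).
Readings, each from a call of its own:
- readout.current_time_s(): time.
- readout.current_joints(): joint angles.
- readout.current_joint_velocities(): joint speeds.
- readout.current_joint_torque(): joint torques, N m.
- readout.current_eef_pos(): TCP position.
- readout.current_tool_rot(): TCP orientation.
- readout.current_force(): force on the tool from outside, world axes, zero at the start.
- readout.current_wrist_torque(): the same for the moment, N m.
- readout.current_opening(): finger opening in mm.
Only numpy, scipy, OpenCV 4.12 (cv2) and the standard library are available. Lean on these libraries where they do the work, as an engineer would, in place of code of your own. Each camera call takes 0.05 s, during which the arm holds its last target. There are 200 camera calls.

### The job

Mount the paraffin block on the sliding microtome ready for cutting: take the one wax-filled block out of the rack, lay it flat in the open cassette clamp, wax up and with its sloped label end towards the moving jaw by the lever's hinge, and let go of it; then swing the clamp lever over and all the way down until it snaps home and the block is held tight. Stay off the knife, leave the two empty cassettes standing in the rack, and do not push about the dish, brush, forceps or bottle.

Things in the scene. Friction and masses are not known exactly. Their poses are not given: they have to be found in the camera images.
- block: Paraffin block, 20 g: plain off-white cassette 40 long (own x), 28 wide (y), 7 thick, with pale wax 30 x 24, 8 high, on its face (x -16 to +14, brown tissue patch on top). Origin: centre of its flat back; z points out of the wax. Starts on its square end (-x) in a rack slot, label end (+x) up, wax towards the rack's +x. Lies on its back in the clamp.
- block_label_end (a point): Middle of the block's label-end edge (+x, 2 mm above the back). This end is bevelled on the wax side: only the lower 3.5 mm reach x=+20, the upper half ends at +15.
- block_wax (a point): Centre of the wax's top face, 15 mm out from the back. The wax overhangs: let go on its end on the bench, the block tips wax down (centre of mass about 8 mm out from the back); leaned over 25 degrees backwards it falls on its back, wax up.
- rack: Fixed aluminium cassette rack 132 (own x) by 46 (y), 14 high; origin centre of its underside. Seven slots side by side along x, 18 mm pitch; fins 2 thick, 14 high; slot floor at 4 mm, so the cassettes' tops are at 44. The first, middle and last slots, 54 mm apart, hold the block and two empty cassettes in any order.
- empty1: Empty cassette, 40 x 28 x 7 like the block's but without wax, standing on end in the rack; 12 g. Stays there.
- empty2: Another empty cassette, the same. Stays there.
- microtome: Sliding microtome, fixed: cream base 260 (own x) by 400 (own y), top 75 mm above the bench; origin centre of its underside; front, with the clamp, at -x. Slide bed with rails, up to 124 high, from own x=+25 to +125. Only knife carriage and open lever stand above 140. A feed wheel sticks out to y=-252, 76 high. The bench between it and the rack is free.
- knife: Knife carriage parked at the +y end of the slide, with bar and blade reaching forward to microtome x=-100; between microtome y=+85 and +185, 124 to 185 mm above the bench. Not to be touched.
- clamp_bed (a point): Centre of the clamp's flat bed, where the block's origin belongs (x of the block towards the microtome's -y): microtome x=-60, y=-60, 125 above the bench; axes as the microtome's. Bed 24 wide along x, open on both x sides down to 80. Jaws at its y ends, 28 wide, faces 5 high with sloped lead-ins to 8. The fixed jaw's face is 20 mm to +y.
- jaw: The clamp's moving jaw, at the -y end of the bed, beside the lever's hinge. Its face is 24 mm to -y of the bed's centre with the lever open (44 mm between jaws). Shutting the lever drives it in about 5 mm, pushing the block against the fixed jaw. Its origin is the bed's centre when shut.
- clamp_lever (a joint): Lever angle: 0 = open, as it starts, against its stop, leaning out to the microtome's -y; 0.43 = upright; 2.0 = shut against its stop, lying level along +y beside the clamp, 36 mm in front (-x) of the bed's centre. Over-centre spring: closing takes about 5 N at the grip; let go before 1.4 it springs open, past 1.7 it snaps to 2.0 and stays.
- lever_hinge (a point): On the lever's hinge axis, at the middle of the lever's width; the axis runs along the microtome's x, 122 mm above the bench, 50 mm to -y of the bed's centre.
- lever_grip (a point): Middle of the lever's black grip, 70 mm from the hinge. The lever is a steel bar 10 wide (microtome x), 7 thick; its grip is 34 long, 15 wide, 12 thick and ends 89 mm from the hinge. Open, its top stands 205 mm above the bench.
- petri: Covered petri dish, 94 across, 18 high, beyond the rack. Bystander.
- brush: Fine section brush, 170 long, 8 thick, lying in front of the microtome. Bystander.
- forceps: Steel forceps, 115 long, lying in front of the microtome. Bystander.
- stain: Small amber bottle, 50 across, 100 high, beyond the rack. Bystander.
Mind the look-alikes: they are no part of the job. What is shaped like the block but red is not meant.

How it is judged:
By the outcome, as a careful person would: the job done as asked, in the order asked, and still so for the second after the job is handed in, with the robot touching nothing.
It also fails if it takes over 70 s, if anything falls off the work surface, if the arm or the gripper's body presses on something with over 40 N, if the wrist force passes 120 N, or if a joint passes its speed limit or range.

## Working session

There is one attempt and no reset: what is moved stays moved. The work goes in short steps, each a Python script; the robot and the scene stay as the last script left them, time stands still between calls to the robot, and variables do not carry over. Pictures are saved under pics/ and viewed, about 8 in all and at most 12, crops included, and the job is handed in when it is done.

```bash
ls; mkdir -p pics
python3 - <<'E'
from cell import ctrl,kin,viewer,finder,readout
import cv2,numpy as np
for n in ["scene","top"]:
    p=viewer.get_image(n); cv2.imwrite(f"pics/{n}0.png",cv2.resize(p["color"][:,:,::-1],(800,600),interpolation=cv2.INTER_CUBIC))
    print(n,p["fx"],p["cx"],p["cy"],np.round(p["world_from_camera"],3).tolist())
    for k in ["block","block_label_end","block_wax","rack","empty1","microtome","knife","jaw","clamp_bed","lever_hinge","lever_grip"]:
        print(k,[(np.round(np.array(d["point"])*[512,384],1).tolist(),round(d["p"],2)) for d in finder.tip_of(k,p)[:3]])
print(readout.current_tool_rot(),readout.current_time_s(),ctrl.nose_length)
E
```

```text
pics
scene 431.6781212475175 255.32041675219241 191.84598484622416 [[0.072, 0.811, -0.581, 1149.717], [0.997, -0.052, 0.051, -83.735], [0.011, -0.583, -0.812, 979.899], [0.0, 0.0, 0.0, 1.0]]
block [([186.1, 197.5], 0.74), ([156.1, 208.9], 0.68), ([156.8, 215.5], 0.55)]
block_label_end [([130.6, 223.3], 0.66), ([183.5, 234.4], 0.62), ([155.7, 204.9], 0.61)]
block_wax [([184.3, 194.6], 0.73), ([186.8, 227.6], 0.56), ([123.4, 221.2], 0.44)]
rack [([155.0, 214.5], 0.62)]
empty1 [([158.0, 193.0], 0.46), ([160.1, 206.9], 0.36)]
microtome [([349.4, 249.2], 0.57), ([416.3, 211.7], 0.17)]
knife [([417.1, 215.2], 0.75), ([325.2, 204.7], 0.55)]
jaw [([324.3, 204.7], 0.56), ([417.3, 211.8], 0.36)]
clamp_bed [([330.2, 203.0], 0.84)]
lever_hinge [([303.0, 196.9], 0.84)]
lever_grip [([296.7, 181.9], 0.49)]
top 355.373525672221 264.40947131885866 193.33841484729675 [[-0.024, -0.998, 0.064, 479.426], [-1.0, 0.024, -0.001, -57.547], [-0.001, -0.065, -0.998, 1083.524], [0.0, 0.0, 0.0, 1.0]]
block [([316.9, 219.4], 0.63), ([314.4, 190.6], 0.6), ([365.1, 199.3], 0.54)]
block_label_end [([317.8, 182.7], 0.61), ([362.3, 193.9], 0.47), ([320.5, 218.4], 0.41)]
block_wax [([317.5, 221.9], 0.69), ([314.4, 189.0], 0.56), ([366.2, 197.9], 0.52)]
rack [([342.8, 204.9], 0.58)]
empty1 [([340.1, 186.1], 0.53), ([242.9, 233.9], 0.51), ([343.3, 221.9], 0.42)]
microtome [([177.0, 163.6], 0.85)]
knife [([114.4, 166.8], 0.67), ([214.3, 182.0], 0.44), ([380.8, 167.1], 0.22)]
jaw [([193.4, 175.7], 0.66), ([176.0, 228.6], 0.27)]
clamp_bed [([190.6, 177.3], 0.79)]
lever_hinge [([212.2, 188.0], 0.8), ([341.2, 188.5], 0.22), ([342.4, 203.0], 0.21)]
lever_grip [([344.8, 199.5], 0.46), ([218.8, 182.1], 0.45)]
[-1.39588882  0.85583958 -0.85589544] 1.2 25.0
```

View pics/scene0.png

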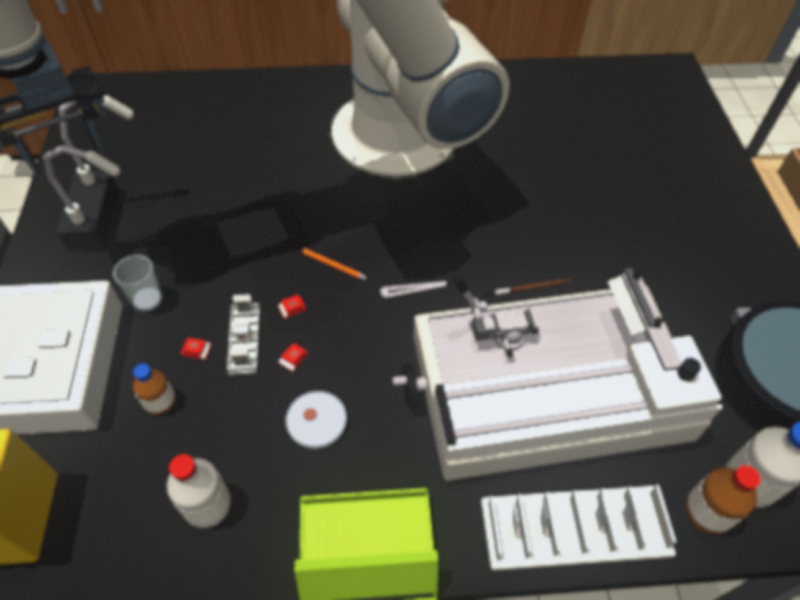

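View pics/top0.png

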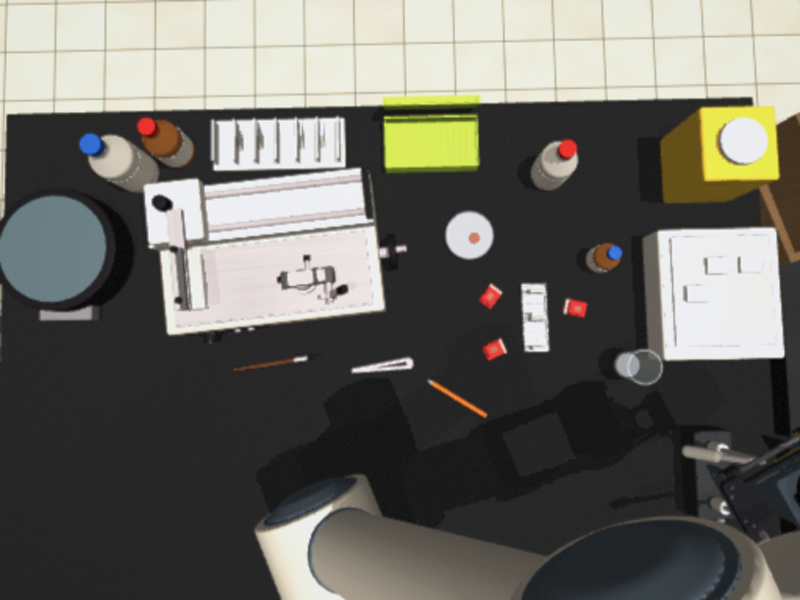

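Scene: the rack is at about (243,334)/800 in scene and (535,317) in top. The microtome sits at about (265,250) in top with its clamp at (308,278). The red cassettes around the rack are decoys. Next I triangulate and zoom in.

```bash
cat > h.py <<'E'
from cell import ctrl,kin,viewer,finder,readout
import cv2,numpy as np
from scipy.spatial.transform import Rotation as R
def ray(p,uv):
    T=np.array(p["world_from_camera"]); d=T[:3,:3]@[(uv[0]-p["cx"])/p["fx"],(uv[1]-p["cy"])/p["fy"],1]
    return T[:3,3],d/np.linalg.norm(d)
def plane(p,uv,z):
    o,d=ray(p,uv); return o+d*(z-o[2])/d[2]
def tri(p,a,q,b):
    o,d=ray(p,a);o2,e=ray(q,b); s=np.linalg.lstsq(np.c_[d,-e],o2-o,rcond=None)[0]
    A,B=o+d*s[0],o2+e*s[1]; return (A+B)/2,np.linalg.norm(A-B)
def proj(p,X):
    T=np.linalg.inv(np.array(p["world_from_camera"])); c=T[:3,:3]@X+T[:3,3]
    return np.array([p["fx"]*c[0]/c[2]+p["cx"],p["fy"]*c[1]/c[2]+p["cy"]])
E
python3 - <<'E'
from h import *
s=viewer.get_image("scene");t=viewer.get_image("top")
def crop(p,x,y,w,h,W,H): return cv2.resize(p["color"][y:y+h,x:x+w,::-1],(W,H),interpolation=cv2.INTER_CUBIC)
a=crop(s,135,180,40,65,370,600);b=crop(t,322,170,40,65,370,600)
cv2.imwrite("pics/rack.png",np.hstack([a,b]))
cv2.imwrite("pics/clamp.png",np.vstack([crop(s,280,170,80,60,400,300),crop(t,165,155,80,60,400,300)]))
for k,u,v in [("bed",(330.2,203),(190.6,177.3)),("hinge",(303,196.9),(212.2,188)),("grip",(296.7,181.9),(218.8,182.1))]:
    print(k,tri(s,u,t,v))
print("bed planes",plane(s,(330.2,203),125),plane(t,(190.6,177.3),125)); print("hinge",plane(s,(303,196.9),122),plane(t,(212.2,188),122))
for n,p in(("s",s),("t",t)):
  for k,z in [("rack",14),("microtome",75)]:
    r=finder.regions_of(k,p)[0]; m=r["pixels"].astype(np.uint8)
    c=max(cv2.findContours(m,0,2)[0],key=cv2.contourArea)
    bx=cv2.boxPoints(cv2.minAreaRect(c)); print(n,k,r["p"],m.sum(),np.round(bx,1).tolist(),[np.round(plane(p,u,z)[:2]).tolist() for u in bx])
# microtome base top edges
E
```

```text
bed (array([589.00441799, 141.36393836, 134.31344455]), np.float64(5.560651281881644))
hinge (array([559.49252306,  83.45697376, 123.15033979]), np.float64(1.6796980998050857))
grip (array([567.97242001,  58.16011551, 196.73251571]), np.float64(6.050836206031847))
bed planes [582.65812511 146.74172682 125.        ] [589.79007911 140.45777615 125.        ]
hinge [558.6674551   84.53588745 122.        ] [559.5240307   82.77786868 122.        ]
s rack 0.59 436 [[146.0, 196.0], [165.0, 196.0], [165.0, 237.0], [146.0, 237.0]] [[454.0, -322.0], [457.0, -270.0], [586.0, -264.0], [583.0, -312.0]]
s microtome 0.72 18681 [[242.10000610351562, 182.89999389648438], [446.70001220703125, 150.39999389648438], [467.0, 277.8999938964844], [262.3999938964844, 310.3999938964844]] [[472.0, -59.0], [395.0, 516.0], [773.0, 435.0], [817.0, -34.0]]
t rack 0.74 602 [[331.8999938964844, 181.39999389648438], [348.5, 180.5], [350.8999938964844, 223.3000030517578], [334.29998779296875, 224.1999969482422]] [[580.0, -263.0], [581.0, -314.0], [452.0, -316.0], [451.0, -266.0]]
t microtome 0.69 13784 [[88.19999694824219, 118.0999984741211], [253.10000610351562, 100.80000305175781], [264.0, 204.6999969482422], [99.19999694824219, 222.10000610351562]] [[774.0, 444.0], [814.0, -32.0], [512.0, -57.0], [474.0, 411.0]]
```

View pics/rack.png

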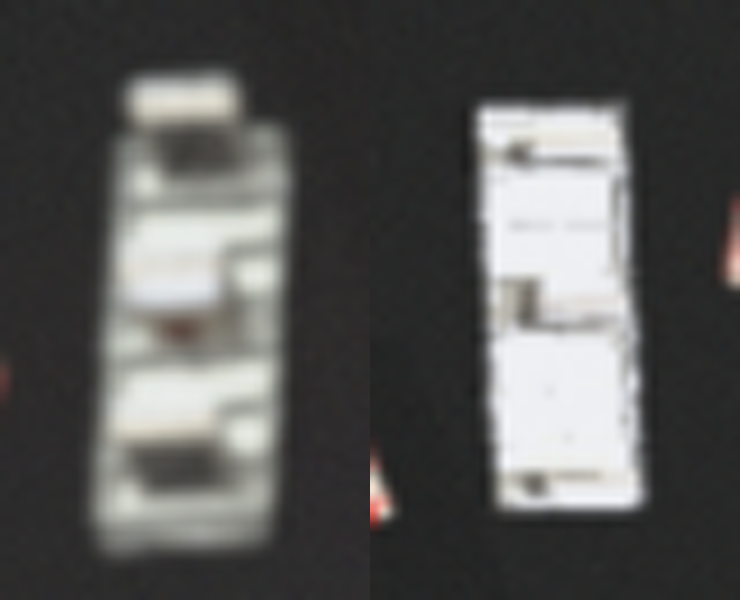

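View pics/clamp.png

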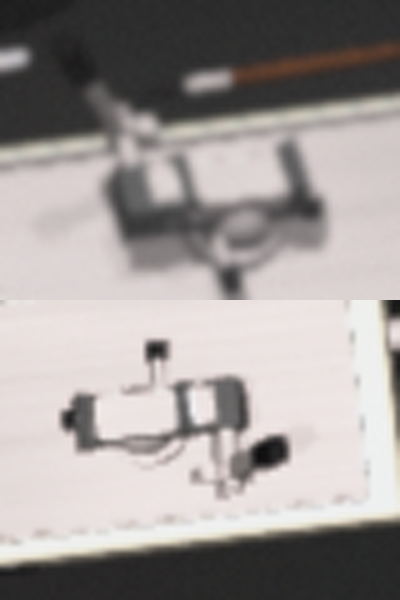

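The rack crop shows the block in the middle slot: white wax and brown tissue at about (180,325), facing world +x, with empties in the outer slots. The clamp crop shows the jaw inner edges in top at about columns 184.0 and 200.4, a 44 mm gap that matches the open clamp. Next I fit the straight edges for accurate poses and overlay the model.

```bash
cat > fit.py <<'E'
from h import *
from scipy.optimize import least_squares
s=viewer.get_image("scene");t=viewer.get_image("top")
def edge(p,a,b,z,reach=9,n=40):
    """subpixel dark->bright crossing near the pixel line a-b -> world points at height z"""
    g=cv2.GaussianBlur(p["color"].max(2).astype(np.float32),(0,0),0.7)
    a,b=np.array(a,float),np.array(b,float); d=(b-a)/np.linalg.norm(b-a); m=np.array([-d[1],d[0]]); k=np.arange(-reach,reach+.01,.1); P=[]
    for f in np.linspace(0,1,n):
        q=a+(b-a)*f+k[:,None]*m; v=cv2.remap(g,q[:,:1].astype(np.float32),q[:,1:].astype(np.float32),1)[:,0]
        h=(v.max()+v.min())/2
        c=np.flatnonzero(np.diff(np.sign(v-h)))
        if v.max()-v.min()>80 and len(c)==1: P.append(plane(p,q[c[0]]+.05*m,z)[:2])
    P=np.array(P); vx,vy,x0,y0=cv2.fitLine(P.astype(np.float32),cv2.DIST_HUBER,0,.1,.01).ravel()
    r=(P-[x0,y0])@[-vy,vx]; return len(P),P.mean(0).round(1),np.degrees(np.arctan2(vy,vx)).round(2),r.std().round(2)
k=.64
T=lambda *u:[np.array(v)*k for v in u]
print("M front top z75",edge(t,*T((190,331),(370,313)),75), "z0",edge(t,*T((190,331),(370,313)),0)[1])
print("M right top z75",edge(t,*T((382,300),(379,262)),75))
print("M front scene z75",edge(s,*T((520,302),(600,292)),75,reach=6),edge(s,*T((425,315),(455,312)),75,reach=6))
print("R left top",edge(t,*T((521.5,290),(524.5,345)),14,5));print("R right top",edge(t,*T((546,290),(548.5,345)),14,5))
print("R far top",edge(t,*T((525,284),(543,284)),14,4));print("R near top",edge(t,*T((527,352),(546,351)),14,4))
print("R left scene",edge(s,*T((229.5,310),(227,370)),14,5));print("R right scene",edge(s,*T((260,310),(257,365)),14,5))
E
python3 fit.py
```

```text
M front top z75 (39, array([514.7, 181.9]), np.float32(-84.79), np.float64(1.06)) z0 [517.3 199.7]
M right top z75 (40, array([584.7,  -1.5]), np.float32(4.9), np.float64(0.17))
M front scene z75 (40, array([509.4, 241.1]), np.float32(-84.83), np.float64(0.29)) (40, array([529.1,  37.9]), np.float32(-84.7), np.float64(0.17))
R left top (40, array([ 513.7, -267.8]), np.float32(0.92), np.float64(0.23))
R right top (40, array([ 512.6, -315. ]), np.float32(0.62), np.float64(0.6))
R far top (40, array([ 579.8, -293.2]), np.float32(87.37), np.float64(0.18))
R near top (40, array([ 448.4, -293. ]), np.float32(89.96), np.float64(0.21))
R left scene (38, array([ 521.3, -316.4]), np.float32(0.92), np.float64(0.72))
R right scene (40, array([ 521.4, -267.5]), np.float32(0.67), np.float64(0.39))
```

```bash
cat >> h.py <<'E'
def rot(ydir,xdir):
    y=np.array(ydir,float);y/=np.linalg.norm(y);x=np.array(xdir,float);x-=y*(x@y);x/=np.linalg.norm(x)
    return R.from_matrix(np.c_[x,y,np.cross(x,y)]).as_rotvec()
def best(pos,ydir,xdir):
    """of the two equivalent grasps the one with the smaller joint travel"""
    q0=np.array(readout.current_joints());c=[]
    for sg in(1,-1):
        o=rot(ydir,sg*np.array(xdir)); q=kin.inverse_kinematics(pos,o)
        if q is not None: c.append((np.abs(np.array(q)-q0).max(),sg,o,np.round(q,2)))
    c.sort(key=lambda v:v[0]); return c
def stat(m=""): print(m,"t",round(readout.current_time_s(),1),"pos",np.round(readout.current_eef_pos(),1),"open",round(readout.current_opening(),1),"F",np.round(readout.current_force(),1))
E
cat > pick.py <<'E'
from h import *
th=np.radians(.8); rx=np.array([np.cos(th),np.sin(th),0]); ry=np.array([-np.sin(th),np.cos(th),0]); C=np.array([514.1,-291.5,0])
c=best(C+[0,0,150],(0,0,-1),ry); print([(v[0],v[1],v[3]) for v in c]); sg=c[0][1]; o=c[0][2]
t=np.radians(50); al=-np.sin(t)*rx+[0,0,np.cos(t)]; ou=np.cos(t)*rx+[0,0,np.sin(t)]
B=np.array([535,-112,1.5]); D=B+43*al+7.5*ou; od=rot(-al,sg*ry)
print("lay",D,kin.inverse_kinematics(D,od))
ctrl.grip(50,15); ctrl.movep(C+[0,0,120],o); ctrl.move_straight(C+[0,0,47],vel=80); stat("down")
ctrl.grip(20,15); stat("gripped"); ctrl.move_straight(C+[0,0,130],vel=100); stat("up")
p=viewer.get_image("scene");q=viewer.get_image("top")
a=proj(p,C+[0,0,110]).astype(int);b=p["color"][a[1]-30:a[1]+50,a[0]-40:a[0]+40,::-1]
# clamp overlay
y=np.radians(5.1);ex=np.array([np.cos(y),np.sin(y),0]);ey=np.array([-np.sin(y),np.cos(y),0]);bed=np.array([589,138.5,125.])
def ov(p,x0,y0,w,h,s):
    im=cv2.resize(p["color"][y0:y0+h,x0:x0+w,::-1],None,fx=s,fy=s,interpolation=cv2.INTER_CUBIC)
    L=lambda P:tuple(((proj(p,P)-[x0,y0]+.5)*s).astype(int))
    for yy,col in((20,(0,0,255)),(-24,(255,0,0))): cv2.line(im,L(bed+14*ex+yy*ey+[0,0,8]),L(bed-14*ex+yy*ey+[0,0,8]),col,1)
    for e in(12,-12): cv2.line(im,L(bed+e*ex+20*ey),L(bed+e*ex-24*ey),(0,200,0),1)
    H=bed-36*ex-50*ey-[0,0,3]; g=H+70*(-np.sin(.43)*ey+[0,0,np.cos(.43)]); cv2.line(im,L(H),L(g),(255,0,255),1)
    return im
cv2.imwrite("pics/ov.png",np.hstack([np.vstack([ov(p,290,172,65,50,6),ov(q,165,155,65,50,6)]),cv2.resize(b,(400,600),interpolation=cv2.INTER_CUBIC)]))
E
python3 pick.py
```

```text
[(np.float64(1.0355310147047814), -1, array([-0.62,  0.54,  1.53,  0.  ,  1.06,  0.94])), (np.float64(2.1060616388850115), 1, array([-0.62,  0.54,  1.53,  0.  ,  1.06, -2.2 ]))]
lay [ 506.88373695 -112.3926026    34.88520054] [-0.63903677  1.00758989  2.44566183  2.60147063  1.1315578  -1.77812266]
down t 4.8 pos [ 514.4 -291.7   47.5] open 50.2 F [-0.3  0.3 -0.1]
gripped t 5.3 pos [ 514.2 -291.6   47.2] open 27.7 F [-0.9  0.1  2.4]
up t 6.3 pos [ 513.8 -291.3  129.4] open 27.9 F [ 0.3 -0.1  0.7]
```

View pics/ov.png

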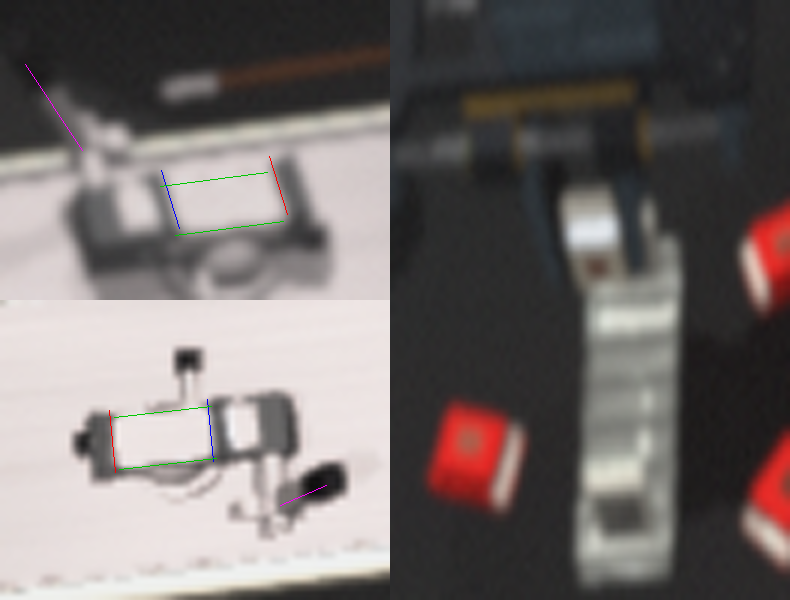

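Block is held at 27.8 mm opening, wax and tissue facing +x in the crop. The clamp overlay agrees to about 1–2 mm: jaw faces at (112,440) and (210,430), grip at (325,482). I'll choose a laying heading with little joint travel.

Run:
```python
from h import *
q0=np.array(readout.current_joints()); print(q0.round(2))
for tilt in(40,50):
  for psi in range(-180,180,30):
    t=np.radians(tilt);a=np.radians(psi+.8);w=np.array([np.cos(a),np.sin(a),0]);x=-np.array([-np.sin(a),np.cos(a),0])
    al=-np.sin(t)*w+[0,0,np.cos(t)];ou=np.cos(t)*w+[0,0,np.sin(t)]
    D=np.array([520,-112,1.5])+43*al+7.5*ou
    q=kin.inverse_kinematics(D,rot(-al,x)); 
    if q is not None: print(tilt,psi,np.round(q,2),np.abs(q-q0).max().round(2))
for sg in(1,-1): 
    y=np.radians(5.1);print("bed",kin.inverse_kinematics([588.3,139.3,135],rot((0,0,-1),(sg*np.cos(y),sg*np.sin(y),0))))
```

```text
[-0.62  0.57  1.55 -0.    1.02  0.94]
40 -180 [-0.22  0.97  1.15 -0.15  1.7  -1.77] 2.71
40 -150 [-0.07  0.93  1.28 -0.38  1.54 -2.05] 2.99
40 -120 [ 0.05  0.86  1.51 -0.61  1.26 -2.25] 3.19
40 -90 [ 0.12  0.79  1.79 -0.94  0.91 -2.31] 3.25
40 -30 [-0.18  0.79  2.34  3.47  0.69 -1.58] 3.47
40 0 [-0.57  0.8   2.36  2.56  0.71 -1.58] 2.56
40 30 [-0.78  0.75  2.14  1.52  0.67 -1.17] 2.11
40 60 [-0.78  0.78  1.84  0.86  0.96 -0.93] 1.87
40 90 [-0.68  0.85  1.54  0.54  1.29 -0.99] 1.93
40 120 [-0.54  0.92  1.3   0.31  1.55 -1.18] 2.12
40 150 [-0.38  0.97  1.16  0.08  1.7  -1.46] 2.4
50 -180 [-0.21  1.08  1.   -0.18  1.91 -1.78] 2.72
50 -150 [-0.04  1.03  1.15 -0.44  1.73 -2.04] 2.98
50 -120 [ 0.11  0.95  1.43 -0.68  1.41 -2.18] 3.12
50 -90 [ 0.2   0.87  1.77 -1.05  1.05 -2.14] 3.08
50 -30 [-0.13  1.02  2.46  3.45  1.19 -1.44] 3.45
50 0 [-0.67  1.05  2.49  2.59  1.19 -1.83] 2.77
50 30 [-0.9   0.88  2.18  1.64  0.86 -1.46] 2.4
50 60 [-0.86  0.87  1.81  0.94  1.09 -1.08] 2.02
50 90 [-0.73  0.94  1.47  0.6   1.44 -1.05] 1.99
50 120 [-0.57  1.02  1.19  0.36  1.74 -1.2 ] 2.14
50 150 [-0.39  1.08  1.01  0.1   1.92 -1.46] 2.4
bed [ 1.33758558e-01  5.79250480e-01  1.51179060e+00 -4.44089210e-16
  1.05055157e+00  4.47467665e-02]
bed None
```

Run:
```python
from h import *
t=np.radians(50);a=np.radians(95.1);w=np.array([np.cos(a),np.sin(a),0]);x=-np.array([-np.sin(a),np.cos(a),0])
al=-np.sin(t)*w+[0,0,np.cos(t)];ou=np.cos(t)*w+[0,0,np.sin(t)]; D=np.array([515,-100,1.5])+43*al+7.5*ou; o=rot(-al,x)
ctrl.move_straight([514,-291,190],vel=150)
ctrl.movep(D+[0,0,120],o); ctrl.move_straight(D+[0,0,20],vel=120); ctrl.move_straight(D,vel=30); stat("lay")
ctrl.grip(50); ctrl.dwell(.5); stat("rel")
ctrl.move_straight(D+90*al,vel=120); stat()
p=viewer.get_image("scene");q=viewer.get_image("top"); im=[]
for c in(p,q):
    u=proj(c,np.array([515,-120,5])).astype(int)
    im.append(cv2.resize(c["color"][u[1]-25:u[1]+25,u[0]-25:u[0]+25,::-1],(400,400),interpolation=cv2.INTER_CUBIC)); print(u)
    for k in["block","block_label_end","block_wax"]:
        print(k,[((np.array(d["point"])*[512,384]).round(1).tolist(),round(d["p"],2)) for d in finder.tip_of(k,c)[:3]])
cv2.imwrite("pics/lay.png",np.hstack(im))
```

```text
lay t 10.4 pos [ 517.5 -128.    34.9] open 27.9 F [0.3 0.7 0.5]
rel t 11.5 pos [ 517.5 -128.    34.9] open 50.2 F [0.4 0.3 0.6]
 t 12.4 pos [ 523.3 -196.1   92.4] open 49.9 F [ 0.5  0.7 -0.8]
[220 212]
block [([126.5, 225.6], 0.66), ([222.6, 215.1], 0.63), ([186.9, 196.6], 0.52)]
block_label_end [([183.3, 234.6], 0.62), ([216.5, 212.5], 0.45), ([176.6, 196.1], 0.43)]
block_wax [([182.9, 194.3], 0.63), ([224.8, 213.1], 0.61), ([187.5, 227.2], 0.5)]
[284 204]
block [([285.7, 205.5], 0.44)]
block_label_end [([286.8, 203.1], 0.63)]
block_wax [([285.3, 206.1], 0.49)]
```

View pics/lay.png

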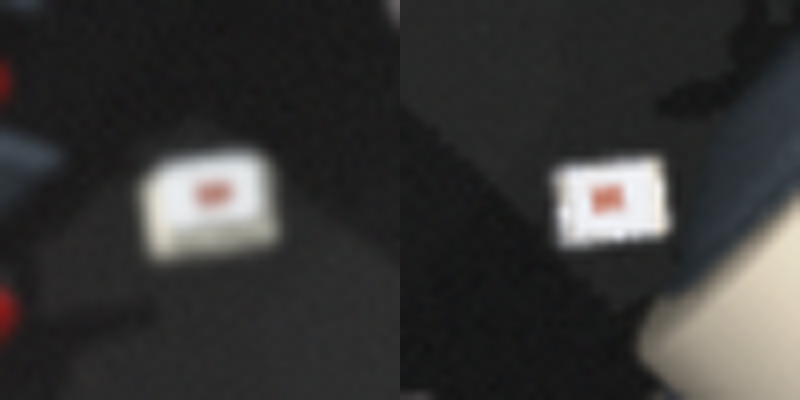

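The block lies on its back with wax and tissue up (scene crop (213,193), top crop (607,200)). The bevelled label end points to -y, on the left in scene. I'll measure its centre and regrasp.

Run:
```python
from h import *
q=viewer.get_image("top");p=viewer.get_image("scene")
def rect(c,u0,z,r=18):
    g=cv2.resize(c["color"][u0[1]-r:u0[1]+r,u0[0]-r:u0[0]+r].min(2),None,fx=8,fy=8,interpolation=cv2.INTER_CUBIC)
    m=(g>110).astype(np.uint8); n,l,st,ce=cv2.connectedComponentsWithStats(m)
    i=min([k for k in range(1,n) if st[k,4]>400],key=lambda k:np.hypot(*(ce[k]-r*8)))
    ct=max(cv2.findContours((l==i).astype(np.uint8),0,2)[0],key=cv2.contourArea)
    b=cv2.boxPoints(cv2.minAreaRect(ct)); W=np.array([plane(c,(v+.5)/8-.5+np.array(u0)-r,z)[:2] for v in b])
    return W.mean(0).round(1),[np.round(W[(k+1)%4]-W[k],1).tolist() for k in range(2)]
print("top z5",rect(q,(285,205),5)); print("scene z5",rect(p,(222,213),5))
for n,c,u in(("top",q,(285.3,206.1)),("sc",p,(224.8,213.1))): print(n,"wax z15",plane(c,u,15).round(1))
print("wax tri",tri(q,(285.3,206.1),p,(224.8,213.1)))
```

```text
top z5 (array([ 516.1, -120.1]), [[4.0, -42.8], [-31.4, -2.8]])
scene z5 (array([ 512.3, -121. ]), [[-4.7, 43.5], [38.4, 3.2]])
top wax z15 [ 508.5 -120.5   15. ]
sc wax z15 [ 523.8 -109.2   15. ]
wax tri (array([ 509.39886768, -115.7339499 ,   -6.4136562 ]), np.float64(12.030173422231787))
```

```bash
cat > place.py <<'E'
from h import *
y=np.radians(5.1);ex=np.array([np.cos(y),np.sin(y),0]);ey=np.array([-np.sin(y),np.cos(y),0])
o=rot((0,0,-1),ex); S=np.array([516.5,-120.2,0]); T=np.array([588.3,139.3,125])-2*ey
ctrl.movep(S+[0,0,110],o); ctrl.move_straight(S+[0,0,27],vel=80); stat("at block")
ctrl.grip(20,15); stat("grip"); ctrl.move_straight(S+[0,0,150],vel=150); ctrl.move_straight(S+[0,0,265],vel=200); stat("lift")
ctrl.movep(T+[0,0,140],o); ctrl.move_straight(T+[0,0,27+14],vel=100); stat("above")
p=viewer.get_image("scene");q=viewer.get_image("top"); im=[]
for c in(p,q):
    u=proj(c,T).astype(int)
    im.append(cv2.resize(c["color"][u[1]-30:u[1]+30,u[0]-30:u[0]+30,::-1],(400,400),interpolation=cv2.INTER_CUBIC)); print(u)
cv2.imwrite("pics/above.png",np.hstack(im))
E
python3 place.py
```

```text
at block t 14.8 pos [ 516.7 -120.3   27.4] open 49.8 F [-0.3 -0.5  0.1]
grip t 15.3 pos [ 516.6 -120.2   27.2] open 28.0 F [-0.5 -0.3  4.8]
lift t 17.0 pos [ 515.9 -120.   263.7] open 27.8 F [ 0.  -0.5 -0.5]
above t 19.2 pos [588.8 137.3 166.6] open 27.6 F [-0.5 -0.   0.2]
[326 205]
[191 177]
```

View pics/above.png

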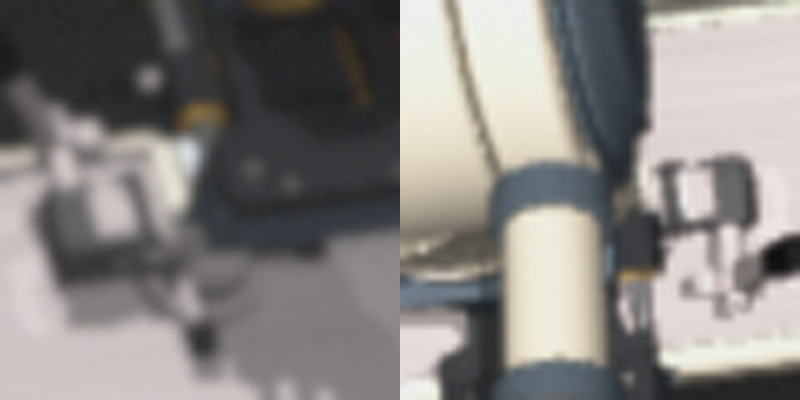

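The hand hides most of the clamp; in scene the block's label end shows just inside the moving jaw at about (180,190). I'll descend in small steps while watching the force.

```bash
cat > down.py <<'E'
from h import *
y=np.radians(5.1);ey=np.array([-np.sin(y),np.cos(y),0]); T=np.array([588.3,139.3,125])-2*ey
for h in(10,8,6,5,4,3,2,1,.3):
    ctrl.move_straight(T+[0,0,27+h],vel=40); ctrl.dwell(.1); f=np.array(readout.current_force()); print(h,np.round(readout.current_eef_pos(),1),f.round(1),np.round(readout.current_wrist_torque(),2))
    if np.linalg.norm(f)>8: break
E
python3 down.py
```

```text
10 [588.5 137.3 162. ] [ 0.5  0.3 -0.7] [-0.03 -0.09 -0.  ]
8 [588.5 137.3 160. ] [ 0.1  0.1 -0.1] [-0.   -0.05  0.01]
6 [588.5 137.3 158. ] [ 0.3  0.3 -0.4] [ 0.04 -0.02  0.02]
5 [588.5 137.3 157. ] [ 0.   0.1 -0. ] [ 0.03 -0.02 -0.  ]
4 [588.5 137.3 156. ] [ 0.9 -1.   0.3] [ 0.   -0.14  0.02]
3 [588.5 137.3 155. ] [ 0.8 -0.6  0.1] [ 0.04 -0.09  0.01]
2 [588.5 137.3 154. ] [ 1.3  0.4 -0.1] [ 0.01 -0.1   0.01]
1 [588.5 137.3 153. ] [-0.2  0.3 -0.4] [-0.04 -0.12 -0.02]
0.3 [588.5 137.3 152.3] [ 0.2  0.9 -0.4] [ 0.01 -0.06  0.01]
```

Run:
```python
from h import *
y=np.radians(5.1);ex=np.array([np.cos(y),np.sin(y),0]);ey=np.array([-np.sin(y),np.cos(y),0]); T=np.array([588.3,139.3,125])-2*ey
ctrl.grip(40); ctrl.move_straight(T+[0,0,70],vel=60); ctrl.move_straight(T+[0,0,150],vel=200); stat()
ctrl.grip(0)
bed=np.array([588.3,139.3,0]); o=rot((0,0,-1),ex)
ctrl.movep(bed-38*ex-140*ey+[0,0,275],o); stat("ready")
p=viewer.get_image("scene");q=viewer.get_image("top"); im=[]
for c in(p,q):
    u=proj(c,T).astype(int)
    im.append(cv2.resize(c["color"][u[1]-30:u[1]+30,u[0]-30:u[0]+30,::-1],(400,400),interpolation=cv2.INTER_CUBIC))
cv2.imwrite("pics/placed.png",np.hstack(im))
```

```text
t 24.3 pos [588.3 137.3 274.8] open 40.0 F [-0.4  0.  -0.2]
ready t 25.6 pos [562.9  -4.  275.2] open 0.6 F [-0.1 -0.4 -0.3]
```

View pics/placed.png

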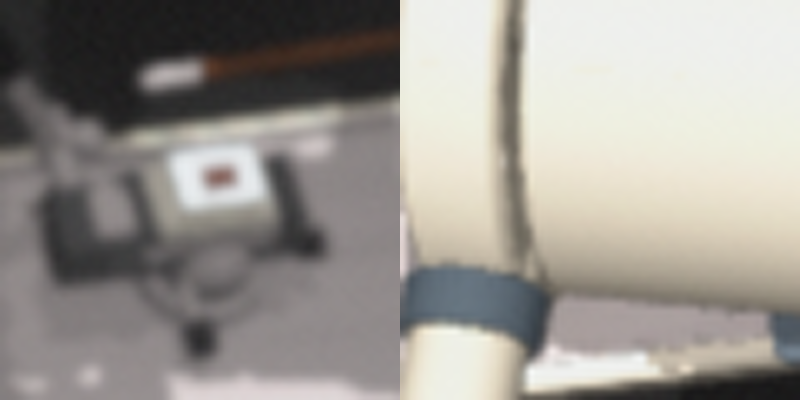

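Scene crop: the block is seated between the jaws, wax up (tissue at (220,177)), bevelled end towards the moving jaw and lever hinge. Now I swing the lever.

```bash
cat > lever.py <<'E'
from h import *
y=np.radians(5.1);ex=np.array([np.cos(y),np.sin(y),0]);ey=np.array([-np.sin(y),np.cos(y),0])
H=np.array([588.3,139.3,0])-38*ex-50*ey
P=lambda yc,z:H+(yc-16)*ey+[0,0,z+25]
def go(yc,z,v):
    ctrl.move_straight(P(yc,z),vel=v); f=np.array(readout.current_force()); print(np.round([yc,z],1),"t",round(readout.current_time_s(),1),"F",np.round([f@ex,f@ey,f[2]],1)); assert np.linalg.norm(f)<35
r=74; z0=122+r-6
go(-74,z0,100)
for v in(-50,-35,-20,-6): go(v,z0,60)
for a in np.radians([5,12,20,30,40,50,60,70,78,84,88,90]): go(r*np.sin(a)-6*np.cos(a),122+r*np.cos(a)+6*np.sin(a),60)
ctrl.dwell(.2); stat("end")
E
python3 lever.py
```

```text
[-74 190] t 26.5 F [0.8 0.3 0.2]
[-50 190] t 27.0 F [ 0.3 -0.1  0.4]
[-35 190] t 27.4 F [ 0.8 -0.8  0.6]
[-20 190] t 27.8 F [-0.1 -1.6  1.7]
[ -6 190] t 28.2 F [-0.2 -3.1  1.5]
[  0.5 196.2] t 28.5 F [-0.5 -3.   1.4]
[  9.5 195.6] t 28.8 F [-0.5 -2.4  2. ]
[ 19.7 193.6] t 29.1 F [-0.7 -3.9  0.5]
[ 31.8 189.1] t 29.5 F [-0.8 -2.6  1.3]
[ 43.  182.5] t 29.9 F [-2.4 -1.9  1. ]
[ 52.8 174.2] t 30.2 F [-1.6 -1.1  0.7]
[ 61.1 164.2] t 30.6 F [ 0.3 -0.7  0.2]
[ 67.5 152.9] t 30.9 F [-0.4  0.2 -0.6]
[ 71.1 143.3] t 31.3 F [ 0.5 -0.4  0.2]
[ 73.  135.7] t 31.6 F [ 0.2 -0.3  0.3]
[ 73.7 130.6] t 31.8 F [0.2 0.  0.3]
[ 74. 128.] t 32.1 F [-1.2  0.1  5.5]
end t 32.3 pos [550.  143.9 153.3] open 0.3 F [-1.5  0.   5.9]
```

Run:
```python
from h import *
p0=np.array(readout.current_eef_pos())
ctrl.move_straight(p0+[0,0,-1.5],vel=20); stat("press")
ctrl.move_straight(p0+[0,0,120],vel=150); ctrl.movep([450,-150,300],readout.current_tool_rot()); stat()
p=viewer.get_image("scene");q=viewer.get_image("top"); im=[]
T=np.array([588,139,125.])
for c in(p,q):
    u=proj(c,T).astype(int)
    im.append(cv2.resize(c["color"][u[1]-35:u[1]+35,u[0]-35:u[0]+35,::-1],(400,400),interpolation=cv2.INTER_CUBIC))
r=cv2.resize(p["color"][:,:400,::-1],(800,768))[330:530]
cv2.imwrite("pics/shut.png",np.vstack([np.hstack(im),r]))
```

```text
press t 32.5 pos [550.2 143.9 153.1] open 0.4 F [-7.4 -1.1 23. ]
 t 34.7 pos [ 450.4 -149.3  299.8] open 0.6 F [ 0.5 -0.  -0.1]
```

View pics/shut.png

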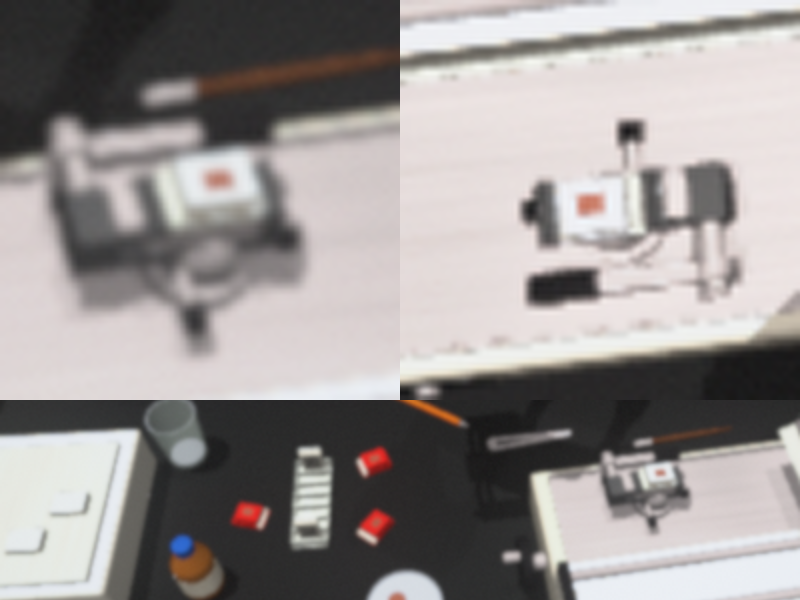

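The lever lies level along +y with its grip at (565,287) in the top crop. The block is tight between the jaws, wax up, label end (strip at (635,200)) at the moving jaw. Both empties still stand in the rack, and nothing else has moved.

```bash
python3 -c "
from cell import ctrl,readout
ctrl.close_job(); print(readout.current_time_s())"
```

```text
the job is handed in; nothing more can be done
the job is handed in; nothing more can be done
```

The paraffin block is mounted in the clamp with the lever shut, and the job was handed in at about 35 s robot time. No verdict was reported.

**What I did:** I lifted the block from the middle rack slot and laid it on its back on the free bench. I regrasped it from above, set it between the open jaws without measurable contact force, and let go. Then I swung the lever over with closed fingers.

**Last checks (final pictures):**
- **Lever:** it lies level along +y, with no measurable push-back over the last stretch. A final press met a firm stop at about 23 N.
- **Block:** it sits between both jaws with no visible gap, wax up, label end at the moving jaw.
- **Surroundings:** both empty cassettes are still in the rack. The brush, forceps, dish and bottle look unmoved. The arm stayed well clear of the knife.

**What disagreed or was not checked:**
- **Measurements:** the networks' points for the clamp bed were about 5 mm apart between the two cameras, and those for the wax about 12 mm. I used edge fits and the known geometry instead, and those agreed to 1–4 mm.
- **Lever angle:** I could not read it directly, so "shut" rests on the picture and the press.

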